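# Set the last leg of a wire shelf riser and shut its cam lever

## Robot

A 6-joint arm with a two-finger parallel gripper is mounted at the origin on the work surface. World frame = base frame: x ahead of the robot, y to its left, z up, the work surface at z = 0. Lengths are in m, angles in rad, forces in N, time in s.
With the tool pointing down it reaches from about 0.275 to 0.75 m from the base axis. Payload 10.2 kg.
Tool frame: the origin (TCP) lies at the very end of the fingers, on their centre line; the grasp point (between the pads) lies 19 mm behind it; z points along the fingers, y is the line along which they close (so a half turn about z gives the same grasp; the last joint's range is limited). The gripper opens to 88 mm and grips with 3 to 60 N. Pads are 18 mm wide; open, the fingers measure 123 mm over their backs; the gripper's body (75 mm by 187 mm) begins 45 mm behind the grasp point.
Start: joints at [-1.378, 0.313, 1.498, -0, 1.331, -0.223], TCP at [0.212, -0.48, 0.239] pointing down, gripper open.
Joint ranges: [-2.94, 2.94], [-0.97, 2.17], [0.19, 2.56], [-1.23, 4.37], [0.02, 3.11], [-2.88, 2.88]. Speed limits (rad/s): [2.39, 2.39, 3.01, 3.14, 3.14, 3.14].

## Interface

Orientations are given as a unit quaternion [x, y, z, w].
In Python, from bench import r gives the robot as it stands. The module is installed in compiled form; this text tells all that it offers.
- The arm moves only by the tool arm_command, never from a script. Its argument "moves" is a list of rows, each a list of 7 numbers: the shift along the tool's x, y, z in mm, then the turn, a rotation vector about the tool's x, y, z in rad, then the gripper's target within -1 to 1 (shut at 1, half-way at 0, fully open at -1). A call has 1 to 5 rows; each row is the pose to reach, as a shift and turn from the pose commanded when the call began, along the tool's axes at that moment; what a row does not reach only later rows make up. A row lasts 1/8 s, in which the tool goes at most 62.5 mm and 10.7 degrees, less where a joint would pass 70% of its speed; a pose out of reach is approached as far as the arm can. A call with a gripper value outside its range is refused whole. The fingers move at their own pace and stop on an object; "squeeze" is the grip in N (left out, the last holds). Time passes only in rows, so rows that repeat a pose let the fingers close. It gives the time, the measured TCP pose, the force, the opening and the grip force at its end, in the units of the state.
- r.state(): the state, without advancing time (a new reading comes with each control period).
- r.camera(name): name is "scene" or "top" or "wrist"; returns (picture, depth): 400x640x3 uint8, blue, green, red; 400x640 float32, m along the optical axis (not along the pixel's ray), 0 where there is no reading.
- r.get_calibration(name): a dict with "fovy" (degrees; the focal length in pixels is half the picture's height over the tangent of half this angle, whatever the lens; pixels are square), "cx", "cy" (the principal point, pixels), "distortion" ([k1, k2, p1, p2, k3] as OpenCV has them; the pictures are not rectified), "origin" and "attitude" of the camera in the world; the wrist camera has in their place "T_tool_cam" (4x4, takes a point from camera to tool coordinates, whose origin is the TCP and whose axes are the flange's). Camera axes: x right, y up, looking along -z (the intrinsics and any distortion apply to the point x, -y, -z); pixel columns grow to the right and rows downward; lengths in m; the calibration is good to about 2 mm. A picture is of the moment at which its call begins: read the wrist's pose just before it. get_calibration takes no time and is no camera call.
- r.finish_job(): hands the job in; it is judged then, once.
The state is a dict: "time": time; "q": joint angles; "qvel": joint speeds; "joint_torque": joint torques, N m; "tool_pos": TCP position; "ee_rot": TCP orientation; "ft_force": force on the tool from outside, world axes, zero at the start; "torque": the same for the moment, N m; "width": opening from 0.0 (shut) to 1.0 (fully open); "gripper_force": force on a finger pad.
Only numpy, scipy, OpenCV 4.12 (cv2) and the standard library are available. Lean on these libraries where they do the work, as an engineer would, in place of code of your own. Each camera call takes 0.05 s, during which the arm holds its last target. There are 200 camera calls.

## Task

The wire shelf riser stands upside down on the counter and three of its telescopic legs are already set. Take the fourth leg, the one still down with its cam lever open, between the lever and the ribbed pad opposite, gently enough that the lever stays open, and draw it up to the top ring on its post, level with the other three. Without letting go, press the lever fully shut, not so hard as to crush the plastic, and finish still holding the leg there, pinched between shut lever and pad; leave everything else as it stands.

Things in the scene. Friction and masses are not known exactly. Their poses are not given: they have to be found in the camera images.
- riser: White wire-mesh shelf riser, upside down, fixed; mesh 224 mm (x) by 324 mm (y), its upper side 10 mm above the counter. Origin: on the counter under the axis of the leg to be set; z up. The other legs, set and shut, stand at (180,0), (0,280), (180,280) mm in its x, y, 118 mm high. A green spoon and a 62 mm spice jar lie on the mesh.
- leg (a joint): Slide of the leg to be set, in m: 0 = fully down (as found, collar edge 16 mm above the counter), grows upward, stop at 0.040; 0.030 = its collar's lower edge level with the top ring. Runs freely straight up and down and cannot turn; weight about 1.3 N (varies by up to a quarter), so it sinks back if released while the lever is open.
- lever (a joint): Cam lever of that leg, in rad: 0 = fully shut, flat on the collar; found open at 0.85 to 1.05. It swings level (about an upright pin) and stays where it is left. A push by a flat finger at its tip moves it from about 10 N; the last quarter, where the cam wedges on the post and locks the leg, takes up to about 24 N. Lever and pad crack above 50 N.
- collar (a point): Centre of the leg's plastic clamp collar, 32 mm square, 44 mm tall; moves with the leg, axes as the riser's. Lever on its -y side, pad on its +y side. Tube and rubber foot rise to 50 mm above this point. A pinch along y from above spans about 59 mm with the lever open, 38.5 mm shut: the pad stays put and only the lever side comes in, so the middle of the pinch shifts by about 10 mm towards +y.
- pad_face (a point): Middle of the outer face of the ribbed grip pad, 24 mm wide by 40 mm tall, 18 mm to the +y side of the leg's axis; moves with the leg.
- lever_tip (a point): Free end of the lever, at mid height. Blade 4 mm thick, 38 mm tall, its tip 26 mm from the upright pin, which stands 7 mm to +x and 17.5 mm to -y of the leg's axis. Shut, the tip points to the riser's -x, the outer face 20.5 mm from the axis; open, the tip stands out to -y, its outermost point about 41 mm from the axis and 8 mm to -x of it.
- mark (a point): Top ring engraved on the post, on the leg's axis, 46 mm above the counter: where the collar's lower edge has to come (two lower rings lie 12 and 24 mm below it).
- spoon: Green silicone spoon with a wooden handle, 210 mm, lying on the mesh; origin under its middle, handle to its -x. To be left alone.
- spice: Small glass spice jar, 42 mm across, 62 mm tall, standing on the mesh; origin at its base. To be left alone.
- tongs: Steel tongs, 250 mm long, 14 mm high, lying on the counter to the right; origin under their middle. To be left alone.
- canister: White plastic canister with screw lid, 98 mm across, 153 mm tall; origin at its base. To be left alone.
- kanaka: Copper coffee pot, 75 mm tall, with a long brass handle to its +y reaching 150 mm; origin at its base. To be left alone.
- tin: Food tin, 74 mm across, 110 mm tall; origin at its base. To be left alone.
- bowl: White bowl, 120 mm across, 50 mm tall; origin at its base. To be left alone.

How it is judged:
On the way, in this order (a step that is already met when the one before it is completed fails the run):
1. the leg is held up at the top ring with its lever still open (value of joint leg between 0.024 and 0.036 m and value of joint lever above 0.6 rad and contact force between the fingers and leg above 0.5 N), for 0.2 s.
2. the lever is pressed shut with the leg held at the ring (value of joint leg between 0.024 and 0.036 m and value of joint lever below 0.12 rad and contact force between the fingers and leg above 0.5 N), for 0.2 s.
At the end, for the whole second after the job is handed in: The leg rests within 6 mm of the top ring, its lever is shut to within 0.12 rad, and the fingers still pinch the leg, with at least 1.5 N on the lever and 1.5 N on the pad, through the last second (value of joint leg between 0.024 and 0.036 m and value of joint lever below 0.12 rad and contact force between the fingers and lever above 1.5 N and contact force between the fingers and leg_c3 above 1.5 N and linear speed of leg below 0.01 m/s); the arm keeps its last pose, push and grip.
It fails at once if the raised leg is let go (value of joint leg above 0.022 m and contact force between the fingers and leg below 0.05 N).
It fails at once if the clamp is crushed: more than 50 N from the fingers on the pad or on the lever (contact force between the fingers and lever above 50 N or contact force between the fingers and leg_c3 above 50 N).
It fails at once if another thing on the counter or on the mesh is pushed away by 30 mm or more (distance of any of spoon, spice, tongs, canister, kanaka, tin, bowl from where it was at the start of the episode above 0.03 m).
It also fails if it takes over 42 s, if anything falls off the work surface, if the arm or the gripper's body presses on something with over 40 N, if the wrist force passes 120 N, or if a joint passes its speed limit or range.

## Working session

There is one attempt and no reset: what is moved stays moved. The work goes in short steps, Python scripts to look and compute and a tool call to move; the robot and the scene stay as the last step left them, time stands still between calls to the robot, and variables do not carry over. Pictures are saved under pics/ and viewed, at most 10 in all, crops included, and the job is handed in when it is done.

Besides the shell and the picture viewer there is one more tool, called as name([rows], argument=value, ...), one row to a line, values as JSON. arm_command: Moves the arm, as the interface text tells. Its arguments: {"type":"object","properties":{"moves":{"type":"array"},"squeeze":{"type":"number"}},"required":["moves"]}

```bash
mkdir -p pics; cat > h.py <<'E'
from bench import r
import numpy as np, cv2
from scipy.spatial.transform import Rotation as R
def cal(n):
    c=r.get_calibration(n); f=200/np.tan(np.radians(c["fovy"])/2)
    return c,np.array([[f,0,c["cx"]],[0,f,c["cy"]],[0,0,1]]),np.array(c["distortion"],float)
def pose(n,st=None):
    c=r.get_calibration(n)
    if n=="wrist":
        T=np.eye(4);T[:3,:3]=R.from_quat(st["ee_rot"]).as_matrix();T[:3,3]=st["tool_pos"];return T@np.array(c["T_tool_cam"])
    T=np.eye(4);T[:3,3]=c["origin"];a=np.array(c["attitude"])
    T[:3,:3]=a if a.shape==(3,3) else R.from_quat(a).as_matrix();return T
def rays(n,px,T):
    c,K,d=cal(n);u=cv2.undistortPoints(np.array(px,float).reshape(-1,1,2),K,d).reshape(-1,2)
    v=np.c_[u[:,0],-u[:,1],-np.ones(len(u))]
    return T[:3,3],v@T[:3,:3].T
def onplane(n,px,T,z):
    o,v=rays(n,px,T);return o+v*((z-o[2])/v[:,2])[:,None]
def bydepth(n,px,T,D):
    o,v=rays(n,px,T);return o+v*np.array([D[int(p[1]),int(p[0])] for p in px])[:,None]
E
python3 - <<'E'
from h import *
for n in ("scene","top"):
    im,D=r.camera(n);cv2.imwrite(f"pics/{n}1.png",im);np.save(f"{n}1.npy",D);print(n,r.get_calibration(n))
print(r.get_calibration("wrist"));print(r.state())
E
```

```text
scene {'fovy': 47.31945989533192, 'cx': 323.7098930144042, 'cy': 199.4113253276371, 'distortion': array([-0.07307145,  0.        ,  0.        ,  0.        ,  0.        ]), 'origin': array([ 1.64188545, -0.40888551,  0.88143029]), 'attitude': array([0.38655757, 0.26426243, 0.50241927, 0.72685177])}
top {'fovy': 50.21861646188406, 'cx': 314.49335898583854, 'cy': 207.24669585739034, 'distortion': array([-0.07839991,  0.        ,  0.        ,  0.        ,  0.        ]), 'origin': array([ 0.28008194, -0.01038825,  1.38769875]), 'attitude': array([ 0.06223366, -0.06917188, -0.69721967,  0.71079318])}
{'fovy': 64.59360793463092, 'cx': 324.2338307748879, 'cy': 196.99874724663297, 'distortion': array([-0.03118383,  0.        ,  0.        ,  0.        ,  0.        ]), 'T_tool_cam': array([[ 1.53378531e-03,  9.47332231e-01,  3.20248798e-01,
         8.34273185e-02],
       [ 9.99998721e-01, -1.30783655e-03, -9.20620558e-04,
         5.10693869e-04],
       [-4.53300442e-04,  3.20249800e-01, -9.47333025e-01,
        -1.45433875e-01],
       [ 0.00000000e+00,  0.00000000e+00,  0.00000000e+00,
         1.00000000e+00]])}
{'time': 0.1, 'q': array([-1.37839724e+00,  3.13347839e-01,  1.49830225e+00, -6.34267295e-06,
        1.33098757e+00, -2.23391417e-01]), 'qvel': array([-0.00030534, -0.0009281 , -0.00043848, -0.00098293, -0.00038117,
        0.00063532]), 'joint_torque': array([ 1.75935886e-03, -4.02815259e+01, -2.52642488e+01,  6.94578141e-02,
        3.42582073e-02, -6.61331751e-05]), 'tool_pos': array([ 0.21200706, -0.48007244,  0.2382641 ]), 'ee_rot': array([ 9.78467214e-01,  2.06401641e-01,  5.01665782e-06, -5.22488557e-04]), 'ft_force': array([ 0.2321397 , -0.82741792,  0.15005655]), 'torque': array([-0.02503241, -0.02174649,  0.01532984]), 'gripper_force': 0.0, 'width': 0.9991745297655155}
```

View pics/top1.png

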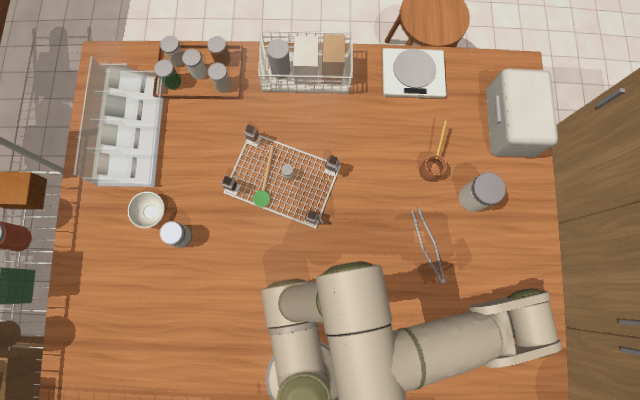

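View pics/scene1.png

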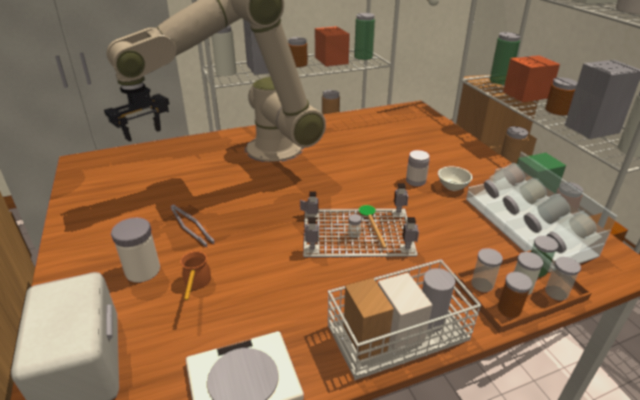

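The top view shows the riser with legs at about (250,132), (331,163), (230,184) and (314,217). I'll enlarge both views to find the lowered one.

```bash
python3 - <<'E'
from h import *
a=cv2.imread("pics/top1.png")[115:235,210:350];b=cv2.imread("pics/scene1.png")[175:265,290:430]
a=cv2.resize(a,None,fx=2.8*1,fy=2.8,interpolation=2);b=cv2.resize(b,None,fx=2.8,fy=2.8,interpolation=2)
o=np.zeros((max(len(a),len(b)),a.shape[1]+b.shape[1],3),np.uint8);o[:len(a),:a.shape[1]]=a;o[:len(b),a.shape[1]:]=b
cv2.imwrite("pics/c1.png",o);print(o.shape)
D=np.load("top1.npy");T=pose("top")
hsv=cv2.cvtColor(cv2.imread("pics/top1.png"),cv2.COLOR_BGR2HSV)
m=np.zeros(D.shape,bool)
o,v=rays("top",[(x,y) for y in range(115,235) for x in range(210,350)],T)
P=(o+v*D[115:235,210:350].reshape(-1,1)).reshape(120,140,3)
k=((P[...,2]>.05)&(P[...,2]<.2)).astype(np.uint8)
n,l,s,c=cv2.connectedComponentsWithStats(k)
for i in range(1,n):
    q=P[l==i];print(s[i,4],c[i]+[210,115],q.mean(0).round(4),q[:,2].max().round(4), q[q[:,2]>q[:,2].max()-.012].mean(0).round(4))
E
```

```text
(336, 784, 3)
174 [250.64942529 132.66666667] [0.7622 0.1876 0.0937] 0.1235 [0.7677 0.1898 0.1184]
168 [332.125      163.53571429] [ 0.6647 -0.0738  0.0945] 0.1241 [ 0.6712 -0.0735  0.118 ]
124 [286.83064516 169.89516129] [0.6476 0.0694 0.071 ] 0.0819 [0.6494 0.069  0.0734]
170 [228.63529412 183.33529412] [0.594  0.2482 0.0947] 0.1245 [0.5982 0.2518 0.1187]
127 [312.1023622  216.32283465] [ 0.4988 -0.0142  0.0728] 0.096 [ 0.502  -0.0118  0.0891]
```

View pics/c1.png

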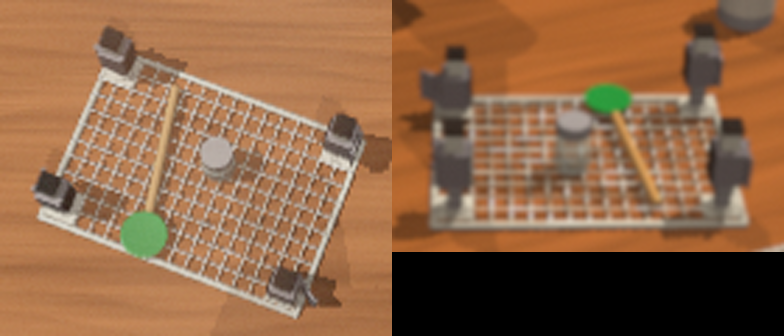

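The crops show the lowered leg near the robot at (312,216) in the top view, with its lever sticking out. It stands at about (0.502, -0.012) with its top at 88 mm, and the other three legs give a consistent riser yaw of -20.1°. I'll fly to a hover.

arm_command([
  [44, -30, 0, 0, 0, 0.15, -1],
  [88, -60, 0, 0, 0, 0.3, -1],
  [132, -90, 0, 0, 0, 0.45, -1],
  [176, -120, 0, 0, 0, 0.6, -1],
  [220, -150, 0, 0, 0, 0.75, -1],
])

```text
time: 0.72
tool_pos: [0.3533, -0.2526, 0.2386]
ee_rot: [0.986, -0.169, -0.0, -0.0]
ft_force: [1.2, 0.2, -1.6]
width: 1.003
gripper_force: 0.0
```

```bash
cat >> h.py <<'E'
def goto(p,yaw=np.radians(-20.1)):
    s=r.state();M=R.from_quat(s["ee_rot"]);d=M.inv().apply(np.array(p)-s["tool_pos"])*1000
    W=R.from_euler("z",yaw)*R.from_euler("x",np.pi)
    print("t",s["time"],"tcp",s["tool_pos"].round(4),"shift",d.round(1),"turn",(M.inv()*W).as_rotvec().round(4),"ft",s["ft_force"].round(2),"w",round(s["width"]*88,1),"gf",s["gripper_force"])
E
python3 -c "
from h import *
goto([.4924,-.0204,.24])"
```

```text
t 0.725 tcp [ 0.3533 -0.2526  0.2386] shift [  53.9 -265.2   -1.4] turn [-0.0002  0.0001  0.0114] ft [ 1.19  0.19 -1.62] w 88.2 gf 0.0
```

arm_command([
  [11, -53, 0, 0, 0, 0.01, -1],
  [22, -106, 0, 0, 0, 0.01, -1],
  [33, -159, 0, 0, 0, 0.01, -1],
  [44, -212, 0, 0, 0, 0.01, -1],
  [54, -262, 0, 0, 0, 0.01, -1],
])

```text
time: 1.35
tool_pos: [0.4903, -0.0226, 0.2386]
ee_rot: [0.985, -0.171, -0.0, 0.0]
ft_force: [-0.1, -1.4, -0.3]
width: 1.002
gripper_force: 0.0
```

arm_command([
  [0, 0, 0, 0, 0, 0, -1],
  [0, 0, 0, 0, 0, 0, -1],
])

```text
time: 1.6
tool_pos: [0.4893, -0.0247, 0.2384]
ee_rot: [0.985, -0.171, -0.0, 0.0]
ft_force: [-0.1, -0.2, 0.3]
width: 1.0
gripper_force: 0.0
```

```bash
python3 -c "
from h import *
goto([.4924,-.0204,.24])
s=r.state();im,D=r.camera('wrist');cv2.imwrite('pics/w1.png',im);np.save('w1.npy',D);np.save('w1T.npy',pose('wrist',s))
T=pose('wrist',s)
v,u=np.mgrid[0:400,0:640];o,w=rays('wrist',np.c_[u.ravel(),v.ravel()],T)
P=(o+w*D.reshape(-1,1))
Y=np.radians(-20.1);A=np.array([[np.cos(Y),np.sin(Y)],[-np.sin(Y),np.cos(Y)]])
q=(P[:,:2]-[.502,-.0117])@A.T*1000;z=P[:,2]*1000
ok=(D.ravel()>0)&(abs(q)<60).all(1)
for lo,hi in((80,95),(62,80),(50,62),(30,50)):
    k=ok&(z>lo)&(z<hi)
    if k.sum():print(lo,hi,k.sum(),np.percentile(q[k],[1,50,99],axis=0).round(1).tolist(),np.median(z[k]), np.c_[u.ravel(),v.ravel()][k].mean(0))
"
```

```text
t 1.6 tcp [ 0.4893 -0.0247  0.2384] shift [ 1.4 -5.1 -1.6] turn [0.0003 0.0008 0.0067] ft [-0.08 -0.17  0.27] w 88.0 gf 0.0
80 95 557 [[-10.7, -10.3], [1.4, 0.4], [11.8, 12.0]] 87.45843937663295 [305.64452424 172.28545781]
62 80 56 [[9.7, -8.8], [10.2, 0.4], [10.4, 9.7]] 68.18897963887488 [306.91071429 159.05357143]
50 62 597 [[-14.3, -39.4], [7.8, -9.7], [16.2, 18.7]] 58.79296305792797 [313.45728643 161.24623116]
30 50 169 [[-4.2, -39.9], [15.6, -13.5], [16.3, 18.2]] 39.357041579548614 [320.28402367 153.87573964]
```

View pics/w1.png

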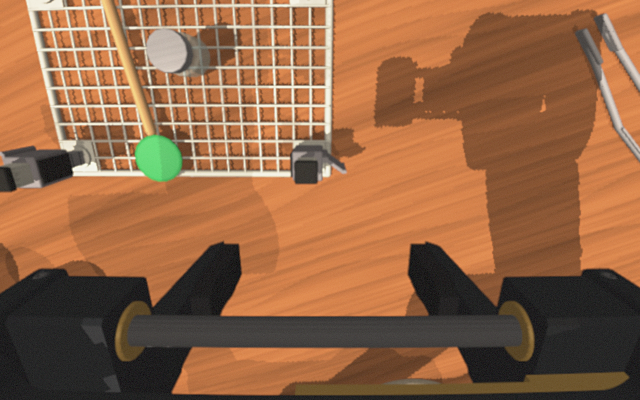

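The wrist view shows the foot at (306,172), the open lever pointing right to about (340,168) and the jar and spoon well clear. The depth points confirm the axis to within 1 mm, so I'll descend.

arm_command([
  [2, -6, 40, 0, 0, 0.007, -1],
  [2, -6, 85, 0, 0, 0.007, -1],
  [2, -6, 130, 0, 0, 0.007, -1],
  [2, -6, 130, 0, 0, 0.007, -1],
  [2, -6, 130, 0, 0, 0.007, -1],
])

```text
time: 2.28
tool_pos: [0.4943, -0.0203, 0.1105]
ee_rot: [0.985, -0.175, 0.001, 0.0]
ft_force: [0.2, -0.8, -0.4]
width: 1.0
gripper_force: 0.0
```

```bash
python3 -c "
from h import *
goto([.4931,-.0198,.030])"
```

```text
t 2.275 tcp [ 0.4943 -0.0203  0.1105] shift [-1.5 -0.  80.5] turn [-0.0002 -0.0024 -0.0014] ft [ 0.17 -0.79 -0.38] w 88.0 gf 0.0
```

arm_command([
  [-1.5, 0, 25, 0, 0.002, 0, -1],
  [-1.5, 0, 50, 0, 0.002, 0, -1],
  [-1.5, 0, 70, 0, 0.002, 0, -1],
  [-1.5, 0, 80, 0, 0.002, 0, -1],
  [-1.5, 0, 80, 0, 0.002, 0, -0.8],
], squeeze=5)

```text
time: 2.9
tool_pos: [0.4927, -0.0192, 0.0295]
ee_rot: [0.985, -0.175, 0.002, 0.0]
ft_force: [-0.1, 0.7, -0.1]
width: 0.915
gripper_force: 0.0
```

arm_command([
  [0, 0, 0, 0, 0, 0, -0.6],
  [0, 0, 0, 0, 0, 0, -0.45],
  [0, 0, 0, 0, 0, 0, -0.45],
], squeeze=5)

```text
time: 3.28
tool_pos: [0.4923, -0.0189, 0.0291]
ee_rot: [0.985, -0.175, 0.001, 0.0]
ft_force: [-0.2, -0.2, 0.6]
width: 0.729
gripper_force: 0.0
```

```bash
python3 -c "
from h import *
goto([.4931,-.0198,.030])
s=r.state();im,D=r.camera('wrist');T=pose('wrist',s);cv2.imwrite('pics/w2.png',cv2.resize(im[150:350,160:480],None,fx=2,fy=2))
"
```

```text
t 3.275 tcp [ 0.4923 -0.0189  0.0291] shift [ 1.   0.5 -0.9] turn [-0.0001 -0.0026 -0.0004] ft [-0.16 -0.18  0.63] w 64.2 gf 0.0
```

View pics/w2.png

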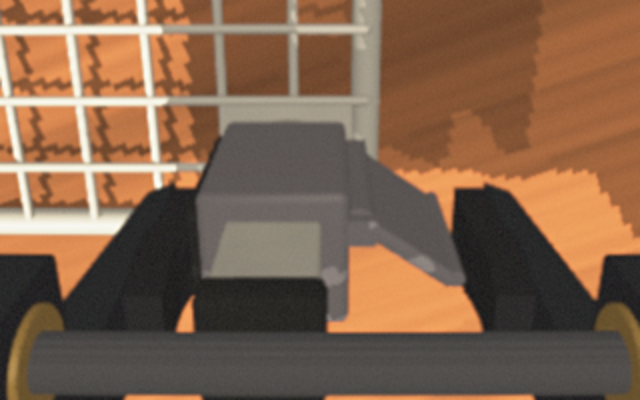

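Both fingers straddle the pad and the open lever, with a few mm of gap on each side. I'll close gently.

arm_command([
  [0, 0, 0, 0, 0, 0, -0.4],
  [0, 0, 0, 0, 0, 0, -0.36],
  [0, 0, 0, 0, 0, 0, -0.33],
  [0, 0, 0, 0, 0, 0, -0.3],
  [0, 0, 0, 0, 0, 0, -0.28],
], squeeze=5)

```text
time: 3.95
tool_pos: [0.4924, -0.0183, 0.0287]
ee_rot: [0.985, -0.175, 0.001, -0.0]
ft_force: [1.7, 5.9, -1.1]
width: 0.655
gripper_force: 5.0
```

arm_command([
  [0, 0, 0, 0, 0, 0, -0.26],
  [0, 0, 0, 0, 0, 0, -0.24],
  [0, 0, 0, 0, 0, 0, -0.24],
])

```text
time: 4.32
tool_pos: [0.4924, -0.0183, 0.0287]
ee_rot: [0.985, -0.175, 0.001, -0.0]
ft_force: [1.8, 6.2, -0.9]
width: 0.658
gripper_force: 5.0
```

```bash
python3 -c "
from h import *
goto([.4931,-.0198,.030])"
```

```text
t 4.325 tcp [ 0.4924 -0.0183  0.0287] shift [ 1.2  1.1 -1.3] turn [-0.001  -0.0023 -0.0005] ft [ 1.79  6.25 -0.93] w 57.9 gf 4.999780002690386
```

arm_command([
  [0, -0.3, 0, 0, 0, 0, -0.24],
  [0, -0.6, 0, 0, 0, 0, -0.24],
  [0, -0.6, 0, 0, 0, 0, -0.24],
])

```text
time: 4.7
tool_pos: [0.4924, -0.0183, 0.0287]
ee_rot: [0.985, -0.175, 0.001, 0.0]
ft_force: [1.5, 3.8, 0.1]
width: 0.657
gripper_force: 5.0
```

```bash
python3 -c "
from h import *
goto([.4931,-.0198,.030])"
```

```text
t 4.7 tcp [ 0.4924 -0.0183  0.0287] shift [ 1.2  1.2 -1.3] turn [-0.0002 -0.002  -0.0005] ft [1.52 3.75 0.05] w 57.8 gf 4.999788341810927
```

arm_command([
  [0, -0.3, 0, 0, 0, 0, -0.24],
  [0, -0.6, 0, 0, 0, 0, -0.24],
  [0, -0.6, -2, 0, 0, 0, -0.24],
  [0, -0.6, -4, 0, 0, 0, -0.24],
  [0, -0.6, -6, 0, 0, 0, -0.24],
])

```text
time: 5.32
tool_pos: [0.4925, -0.0181, 0.0348]
ee_rot: [0.985, -0.175, 0.001, 0.0]
ft_force: [-1.6, -3.5, -2.5]
width: 0.653
gripper_force: 5.0
```

```bash
python3 -c "
from h import *
goto([.4931,-.0198,.030])
s=r.state();im,D=r.camera('wrist');cv2.imwrite('pics/w3.png',cv2.resize(im[150:350,160:480],None,fx=2,fy=2))
"
```

```text
t 5.325 tcp [ 0.4925 -0.0181  0.0348] shift [1.2 1.4 4.8] turn [ 0.0005 -0.0019 -0.0003] ft [-1.6  -3.53 -2.52] w 57.5 gf 4.999306264726329
```

View pics/w3.png

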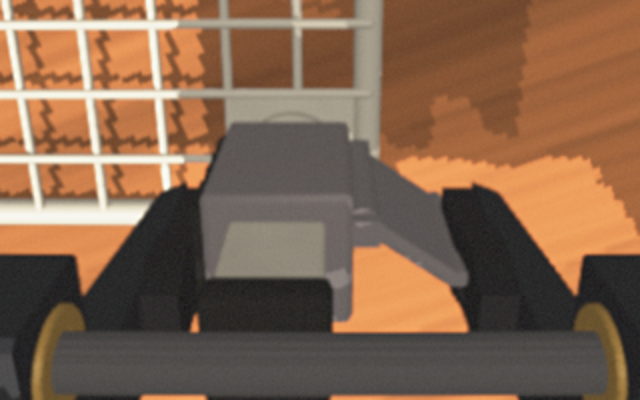

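The leg moves with the fingers and the lever is still open. I'll ease 0.3 mm back and lift the rest.

arm_command([
  [0, 0.3, -4, 0, 0, 0, -0.24],
  [0, 0.3, -9, 0, 0, 0, -0.24],
  [0, 0.3, -14, 0, 0, 0, -0.24],
  [0, 0.3, -19, 0, 0, 0, -0.24],
  [0, 0.3, -24, 0, 0, 0, -0.24],
])

```text
time: 6.0
tool_pos: [0.4924, -0.0181, 0.0591]
ee_rot: [0.985, -0.175, 0.001, 0.0]
ft_force: [-0.1, -3.3, -1.1]
width: 0.66
gripper_force: 5.0
```

arm_command([
  [0, 0, 0, 0, 0, 0, -0.24],
  [0, 0, 0, 0, 0, 0, -0.24],
  [0, 0, 0, 0, 0, 0, -0.24],
])

```text
time: 6.38
tool_pos: [0.4925, -0.0181, 0.0586]
ee_rot: [0.985, -0.175, 0.001, 0.0]
ft_force: [-0.2, -3.4, -1.9]
width: 0.659
gripper_force: 5.0
```

```bash
cat > look.py <<'E'
from h import *
import sys
goto([.4931,-.0198,.0587])
s=r.state();im,D=r.camera('wrist');cv2.imwrite(sys.argv[1],cv2.resize(im[150:350,160:480],None,fx=2,fy=2))
def depthbox(n,D,T):
    v,u=np.mgrid[0:400,0:640];o,w=rays(n,np.c_[u.ravel(),v.ravel()],T);P=o+w*D.reshape(-1,1)
    Y=np.radians(-20.1);A=np.array([[np.cos(Y),np.sin(Y)],[-np.sin(Y),np.cos(Y)]])
    q=(P[:,:2]-[.5027,-.0111])@A.T*1000;return q,P[:,2]*1000,D.ravel()>0
q,z,ok=depthbox('wrist',D,pose('wrist',s))
k=ok&(q[:,0]>8)&(q[:,0]<15)&(abs(q[:,1])<12)&(z>30)
print("collar top z",np.percentile(z[k],[10,50,90]).round(1),k.sum())
E
python3 look.py pics/w4.png
```

```text
t 6.375 tcp [ 0.4925 -0.0181  0.0586] shift [ 1.2  1.4 -0.1] turn [ 0.     -0.002  -0.0005] ft [-0.19 -3.36 -1.88] w 58.0 gf 4.999540864373557
collar top z [ 89.5 114.  149.7] 4982
```

View pics/w4.png

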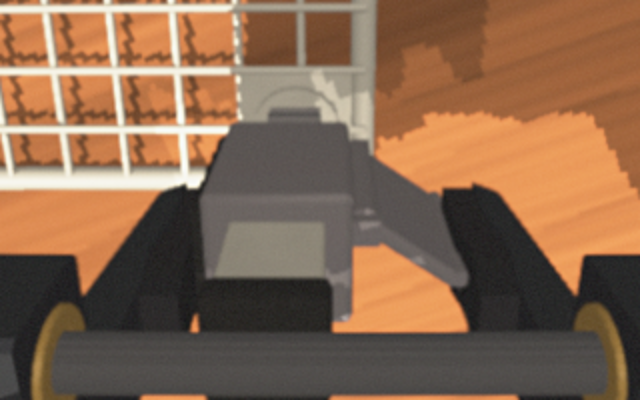

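The leg is up 30 mm without slipping and the lever is still open. Next I'll press the lever shut, moving the tool toward the pad (tool -y) as it comes in.

arm_command([
  [0, 0, 0, 0, 0, 0, -0.2],
  [0, -0.5, 0, 0, 0, 0, -0.15],
  [0, -1, 0, 0, 0, 0, -0.12],
  [0, -1.5, 0, 0, 0, 0, -0.1],
  [0, -2, 0, 0, 0, 0, -0.08],
], squeeze=10)

```text
time: 7.05
tool_pos: [0.4922, -0.0174, 0.0584]
ee_rot: [0.985, -0.175, -0.0, 0.001]
ft_force: [-8.7, -15.3, -1.1]
width: 0.645
gripper_force: 10.0
```

```bash
python3 -c "
from h import *
goto([.4931,-.0198,.0587])"
```

```text
t 7.05 tcp [ 0.4922 -0.0174  0.0584] shift [ 1.7  1.9 -0.3] turn [ 0.0029 -0.     -0.    ] ft [ -8.66 -15.33  -1.13] w 56.7 gf 9.998843449634327
```

arm_command([
  [0, 0, 0, 0, 0, 0, -0.05],
  [0, 0, 0, 0, 0, 0, 0],
  [0, 0, 0, 0, 0, 0, 0],
], squeeze=15)

```text
time: 7.42
tool_pos: [0.4921, -0.0173, 0.0583]
ee_rot: [0.985, -0.175, -0.0, 0.001]
ft_force: [-7.0, -13.5, -1.8]
width: 0.639
gripper_force: 15.0
```

```bash
python3 -c "
from h import *
goto([.4931,-.0198,.0587])"
```

```text
t 7.425 tcp [ 0.4921 -0.0173  0.0583] shift [ 1.8  2.  -0.4] turn [ 0.0025  0.0002 -0.0007] ft [ -7.01 -13.48  -1.81] w 56.2 gf 14.993796845083125
```

arm_command([
  [0, -0.5, 0, 0, 0, 0, 0],
  [0, -1, 0, 0, 0, 0, 0.05],
  [0, -1.5, 0, 0, 0, 0, 0.1],
  [0, -2, 0, 0, 0, 0, 0.1],
  [0, -2, 0, 0, 0, 0, 0.1],
])

```text
time: 8.05
tool_pos: [0.4902, -0.0155, 0.0573]
ee_rot: [0.985, -0.175, -0.004, 0.002]
ft_force: [-17.5, -17.3, -1.6]
width: 0.624
gripper_force: 15.0
```

```bash
python3 -c "
from h import *
goto([.4931,-.0198,.0587])"
```

```text
t 8.05 tcp [ 0.4902 -0.0155  0.0573] shift [ 4.2  3.  -1.4] turn [ 0.0046  0.0071 -0.0004] ft [-17.51 -17.35  -1.62] w 55.0 gf 14.996362105184744
```

arm_command([
  [-1, 0, 0, 0, 0, 0, 0.1],
  [-2, -0.3, -0.5, 0, 0, 0, 0.1],
  [-3, -0.6, -0.5, 0, 0, 0, 0.1],
  [-4, -1, -1, 0, 0, 0, 0.1],
  [-4, -1, -1, 0, 0, 0, 0.1],
])

```text
time: 8.68
tool_pos: [0.487, -0.0125, 0.0582]
ee_rot: [0.985, -0.175, -0.004, 0.001]
ft_force: [-14.3, -13.8, -3.8]
width: 0.58
gripper_force: 15.0
```

```bash
python3 -c "
from h import *
goto([.4931,-.0198,.0587])"
```

```text
t 8.675 tcp [ 0.487  -0.0125  0.0582] shift [ 8.2  4.7 -0.5] turn [ 0.0032  0.0067 -0.0007] ft [-14.34 -13.78  -3.76] w 51.1 gf 14.994872124516405
```

arm_command([
  [1, -0.5, 0, 0, 0, 0, 0.15],
  [2, -1, 0, 0, 0, 0, 0.2],
  [3, -1.5, 0, 0, 0, 0, 0.2],
  [3, -2, 0, 0, 0, 0, 0.2],
  [3, -2, 0, 0, 0, 0, 0.2],
])

```text
time: 9.3
tool_pos: [0.4878, -0.0124, 0.0576]
ee_rot: [0.985, -0.174, -0.007, 0.002]
ft_force: [-28.4, -20.8, 3.2]
width: 0.575
gripper_force: 15.0
```

```bash
python3 look.py pics/w5.png
```

```text
t 9.3 tcp [ 0.4878 -0.0124  0.0576] shift [ 7.5  5.2 -1.2] turn [0.0068 0.0135 0.0003] ft [-28.35 -20.77   3.16] w 50.6 gf 15.000439155846834
collar top z [ 89.4 117.3 139. ] 7014
```

View pics/w5.png

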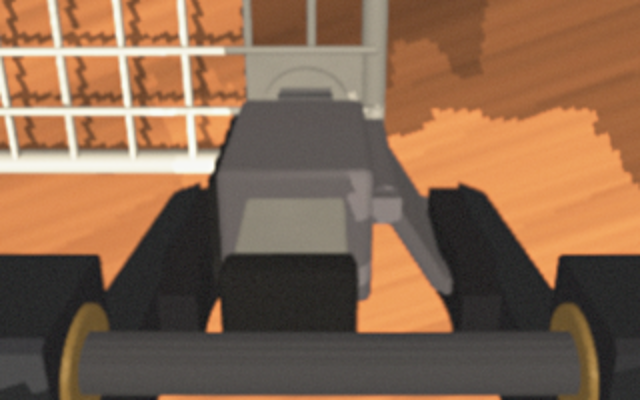

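The fingers stick to the lever tip and get dragged toward -x. I'll ease the push so the compliant arm springs back, then continue.

arm_command([
  [0, 0.7, 0, 0, 0, 0, 0.2],
  [0, 1.4, 0, 0, 0, 0, 0.2],
  [0, 2.1, 0, 0, 0, 0, 0.2],
  [0, 2.7, 0, 0, 0, 0, 0.2],
  [0, 2.7, 0, 0, 0, 0, 0.2],
])

```text
time: 9.98
tool_pos: [0.488, -0.0128, 0.0577]
ee_rot: [0.985, -0.174, -0.006, 0.0]
ft_force: [-18.6, -4.0, -2.0]
width: 0.573
gripper_force: 15.0
```

```bash
python3 -c "
from h import *
goto([.4931,-.0198,.0587])"
```

```text
t 9.975 tcp [ 0.488  -0.0128  0.0577] shift [ 7.2  4.9 -1.1] turn [0.0024 0.0115 0.0003] ft [-18.6   -3.99  -1.99] w 50.4 gf 14.997817432740703
```

arm_command([
  [0, 0.4, -0.3, 0, 0, 0, 0.2],
  [0, 0.8, -0.6, 0, 0, 0, 0.2],
], squeeze=10)

```text
time: 10.22
tool_pos: [0.4888, -0.0132, 0.0584]
ee_rot: [0.985, -0.175, -0.004, -0.0]
ft_force: [-11.0, 1.0, -7.4]
width: 0.573
gripper_force: 10.0
```

```bash
python3 -c "
from h import *
goto([.4931,-.0198,.0587])"
```

```text
t 10.225 tcp [ 0.4888 -0.0132  0.0584] shift [ 6.3  4.7 -0.4] turn [ 0.0009  0.009  -0.0001] ft [-11.     1.    -7.41] w 50.4 gf 9.998197884997353
```

arm_command([
  [0, 0, 0, 0, 0, 0, 0.2],
  [1, 0, 0, 0, 0, 0, 0.2],
  [1, 0, 0, 0, 0, 0, 0.2],
], squeeze=6)

```text
time: 10.6
tool_pos: [0.4912, -0.0141, 0.0592]
ee_rot: [0.985, -0.175, -0.002, -0.0]
ft_force: [-9.0, -2.4, -2.8]
width: 0.576
gripper_force: 6.0
```

```bash
python3 -c "
from h import *
goto([.4931,-.0198,.0587])"
```

```text
t 10.6 tcp [ 0.4912 -0.0141  0.0592] shift [3.7 4.7 0.5] turn [ 0.0008  0.0048 -0.0002] ft [-9.   -2.38 -2.78] w 50.7 gf 6.000037518424506
```

arm_command([
  [-1, 0, 0, 0, 0, 0, 0.25],
  [-2, -0.5, 0, 0, 0, 0, 0.25],
  [-3, -1, 0, 0, 0, 0, 0.25],
  [-3.5, -1.5, 0, 0, 0, 0, 0.25],
  [-4, -2, 0, 0, 0, 0, 0.25],
], squeeze=18)

```text
time: 11.22
tool_pos: [0.4899, -0.0121, 0.0598]
ee_rot: [0.985, -0.175, 0.0, 0.001]
ft_force: [-1.5, -3.7, -2.4]
width: 0.541
gripper_force: 18.0
```

```bash
python3 -c "
from h import *
goto([.4931,-.0198,.0587])"
```

```text
t 11.225 tcp [ 0.4899 -0.0121  0.0598] shift [5.6 6.1 1.1] turn [ 0.0014 -0.0006 -0.0007] ft [-1.48 -3.74 -2.44] w 47.6 gf 18.000050811097026
```

arm_command([
  [0, -0.7, 0, 0, 0, 0, 0.3],
  [-0.5, -1.4, 0, 0, 0, 0, 0.3],
  [-0.5, -2.1, 0, 0, 0, 0, 0.3],
  [-1, -2.8, 0, 0, 0, 0, 0.3],
  [-1, -3.2, 0, 0, 0, 0, 0.3],
], squeeze=20)

```text
time: 11.85
tool_pos: [0.4904, -0.0074, 0.0603]
ee_rot: [0.985, -0.175, 0.0, -0.0]
ft_force: [-3.1, 3.2, 0.1]
width: 0.433
gripper_force: 20.0
```

```bash
python3 -c "
from h import *
goto([.4931,-.0198,.0587])"
```

```text
t 11.85 tcp [ 0.4904 -0.0074  0.0603] shift [ 6.8 10.8  1.6] turn [-0.0009 -0.0007 -0.0006] ft [-3.13  3.21  0.14] w 38.1 gf 19.98946256004274
```

arm_command([
  [0, -0.2, 0, 0, 0, 0, 0.4],
  [0, -0.2, 0, 0, 0, 0, 0.4],
  [0, -0.2, 0, 0, 0, 0, 0.4],
  [0, -0.2, 0, 0, 0, 0, 0.4],
], squeeze=28)

```text
time: 12.35
tool_pos: [0.4903, -0.0073, 0.0603]
ee_rot: [0.985, -0.175, 0.0, -0.0]
ft_force: [-4.0, 4.1, 1.2]
width: 0.43
gripper_force: 28.0
```

```bash
python3 look.py pics/w6.png; python3 - <<'E'
from h import *
from look import depthbox
for n in ("scene","top"):
    im,D=r.camera(n);q,z,ok=depthbox(n,D,pose(n))
    a=im[165:275,280:400] if n=="scene" else im[180:250,270:360]
    cv2.imwrite(f"pics/{n}2.png",cv2.resize(a,None,fx=5,fy=5,interpolation=2))
E
```

```text
t 12.35 tcp [ 0.4903 -0.0073  0.0603] shift [ 6.9 10.8  1.6] turn [-0.0007 -0.0005 -0.0007] ft [-3.98  4.14  1.2 ] w 37.9 gf 27.989565543830395
collar top z [ 91.3 135.3 142.1] 6888
t 12.4 tcp [ 0.4904 -0.0074  0.0603] shift [ 6.8 10.7  1.6] turn [-0.0007 -0.0005 -0.0007] ft [-4.08  4.51 -0.73] w 38.0 gf 27.98963986337185Traceback (most recent call last):
  File "<stdin>", line 2, in <module>
  File "look.py", line 4, in <module>
    s=r.state();im,D=r.camera('wrist');cv2.imwrite(sys.argv[1],cv2.resize(im[150:350,160:480],None,fx=2,fy=2))
                                                   ~~~~~~~~^^^
IndexError: list index out of range
```

View pics/w6.png

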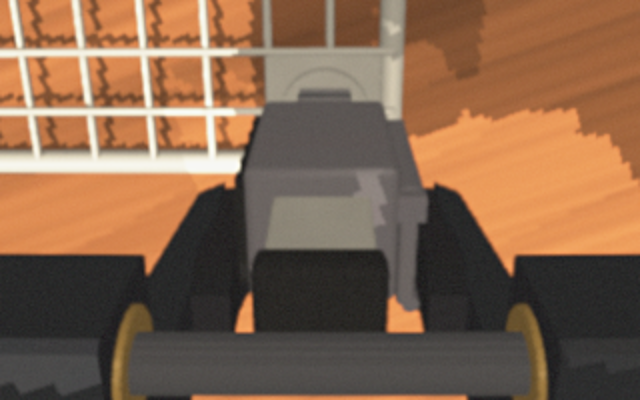

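The lever now lies flat against the collar and is pinched with both fingers. I'll check the leg height on the collar's top face, around crop (320,135), which is full-image (320,217).

```bash
python3 - <<'E'
from h import *
s=r.state();im,D=r.camera('wrist');T=pose('wrist',s)
print(bydepth('wrist',[(310,212),(320,217),(330,217),(320,225)],T,D)[:,2].round(4), "start view check", bydepth('wrist',[(u,155) for u in (300,306,312)],np.load('w1T.npy'),np.load('w1.npy'))[:,2].round(4))
E
```

```text
[0.0661 0.0722 0.0736 0.0804] start view check [0.0592 0.0596 0.0591]
```

```bash
python3 - <<'E'
from h import *
s=r.state();im,D=r.camera('wrist');T=pose('wrist',s)
P=bydepth('wrist',[(320,v) for v in range(205,285,4)],T,D)
print(np.c_[range(205,285,4),P].round(4))
E
```

```text
[[ 2.050e+02  5.182e-01 -1.590e-02  5.620e-02]
 [ 2.090e+02  5.187e-01 -1.620e-02  6.330e-02]
 [ 2.130e+02  5.183e-01 -1.610e-02  6.760e-02]
 [ 2.170e+02  5.185e-01 -1.630e-02  7.330e-02]
 [ 2.210e+02  5.181e-01 -1.620e-02  7.690e-02]
 [ 2.250e+02  5.180e-01 -1.620e-02  8.100e-02]
 [ 2.290e+02  5.183e-01 -1.640e-02  8.600e-02]
 [ 2.330e+02  5.182e-01 -1.640e-02  8.950e-02]
 [ 2.370e+02  5.168e-01 -1.590e-02  9.020e-02]
 [ 2.410e+02  5.151e-01 -1.520e-02  9.000e-02]
 [ 2.450e+02  5.134e-01 -1.460e-02  9.000e-02]
 [ 2.490e+02  5.126e-01 -1.430e-02  9.190e-02]
 [ 2.530e+02  5.123e-01 -1.430e-02  9.470e-02]
 [ 2.570e+02  5.123e-01 -1.430e-02  9.790e-02]
 [ 2.610e+02  5.119e-01 -1.420e-02  1.002e-01]
 [ 2.650e+02  5.125e-01 -1.450e-02  1.043e-01]
 [ 2.690e+02  5.125e-01 -1.450e-02  1.069e-01]
 [ 2.730e+02  5.126e-01 -1.460e-02  1.098e-01]
 [ 2.770e+02  5.137e-01 -1.500e-02  1.140e-01]
 [ 2.810e+02  5.134e-01 -1.490e-02  1.159e-01]]
```

The collar top is at 90.0 mm, so the slide is at about 0.030. The lever is shut and held at 28 N with the forces balanced. I'm handing the job in.

```bash
python3 -c "
from bench import r
print(r.finish_job())"
```

```text
the job is handed in; nothing more can be done
None
```

I handed the job in with the leg raised to the top ring (slide about 30 mm), its lever pressed flat shut, and the gripper still pinching lever and pad at 28 N; the hand-in did not report a result, and I did not re-check the other objects.

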